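# Set up a tilting swivel table on the measuring machine's granite

## Task

Set up the tilting swivel table for the next trace: turn it until the plate's grip bar is parallel to the straight steel fence on the granite, and lower the raised plate until it is fully home on the spring stop pin hidden beneath it, the pin pushed right in to its hard end, without forcing it. The height of the stop was preset and is not shown, so feel for it; let go with both settings staying as you made them, and leave the other things on the granite where they are.

Things in the scene. Friction and masses are not known exactly. Their poses are not given: they have to be found in the camera images.
- stand: White cast stand, 170 mm square, 30 mm high, fixed on the 30 mm thick black granite slab; short black knobs at its sides. Origin: centre of its underside, 30 mm above the work surface. The turntable sits on it and turns from about -1.2 to +1.4 rad (counter-clockwise from above) from the stand's own heading.
- turntable: Round steel swivel disc, 156 mm across, 18 mm thick. Origin on the vertical swivel axis at its underside, 60 mm above the work surface; z up. In its axes: tilt hinge parallel to y at x +60, z +45 mm between two white cheeks (y +-69 mm); upright handle at y -112 mm; stop pin at x -25 mm, y 0, under the plate. Stiff: about 5 N at the handle turns it; it stays where left.
- handle_top (a point): Centre of the top end of the upright round handle that turns the swivel: bare aluminium, 16 mm diameter, 104 mm tall, standing 112 mm from the swivel axis on the turntable's -y side; its top is 176 mm above the work surface. Free all round over its upper 80 mm.
- plate: Tilting steel plate, 135 x 122 x 12 mm, a small vise on it (top 41 mm above mid-plane). Origin on the tilt hinge at mid-thickness; y = hinge axis, z = upper normal; it reaches from x +5 to -130 mm. Tilt = rise of its -x direction: 0.70 to 0.85 rad at the start; the stop pin meets it somewhere between 0.2 and 0.5 rad. Stiff hinge (1.1 N m) that stays where left.
- bar_mid (a point): Middle of the plate's grip bar: round steel, 12 mm diameter, 96 mm long, parallel to the plate's y, 170 mm from the hinge axis, carried 40 mm clear of the plate's free edge by two 10 mm rods at y +-42 mm. 0.21 to 0.24 m above the work surface at the start, about 0.13 to 0.19 m with the plate home.
- pin_foot (a point): Foot of the stop pin, on the turntable top under the plate, 85 mm level from the hinge. The pin's height is preset, not shown. Pin: 4 mm sprung travel, 6 N at first touch, 12 N at the bottom, then solid. Felt at the bar pressing down: 4 to 7 N while the plate moves freely, about 3 N more at first touch, a slow climb of 3 N, then a sharp one. Over 80 N on the pin (about 48 N at the bar) is forcing.
- fence: Straight steel datum bar screwed to the granite beyond the swivel table: 24 x 240 x 28 mm. Origin: centre of its underside, 30 mm above the work surface; its y runs along its length. It cannot move.
- gauge_case: Closed wooden gauge-block case, 92 x 132 x 58 mm, standing loose on the granite. Origin: centre of its underside. Bystander.
- ring_gauge: Steel ring gauge, 68 mm outside, 40 mm bore, 22 mm thick, loose on the granite. Origin: centre of its underside. Bystander.
- casting: Small aluminium casting, a 45 mm wide hub on a flange with two ears, 90 x 68 x 56 mm, loose on the granite. Origin: centre of its underside. Bystander.
- pendant: Grey control pendant with push keys, 130 x 85 x 35 mm, lying loose on the granite. Origin: centre of its underside. Bystander.

How it is judged:
By the outcome, as a careful person would: the job done as asked, in the order asked, and still so for the second after the job is handed in, with the robot touching nothing.
It also fails if it takes over 69 s, if anything falls off the work surface, if the arm or the gripper's body presses on something with over 40 N, if the wrist force passes 120 N, or if a joint passes its speed limit or range.

## Robot

A 6-joint arm with a two-finger parallel gripper is mounted at the origin on the work surface. World frame = base frame: x ahead of the robot, y to its left, z up, the work surface at z = 0. Lengths are in m, angles in rad, forces in N, time in s.
With the tool pointing down it reaches from about 0.325 to 0.9 m from the base axis. Payload 6.1 kg.
Tool frame: the origin (TCP) lies midway between the tips of the shut fingers; the grasp point (between the pads) lies 19 mm behind it; x points along the fingers, y is the direction in which the jaws open and shut, and the axes are right-handed (so a half turn about x gives the same grasp; the last joint's range is limited). The gripper opens to 85 mm and grips with 20 to 120 N. Pads are 22 mm wide; open, the fingers measure 114 mm over their backs; the gripper's body (76 mm by 85 mm) begins 54 mm behind the grasp point. The pads swing forward as they close: fully open they stand 13 mm farther back than shut.
Start: joints at [-0.126, 0.22, 1.526, -0, 1.395, -0.126], TCP at [0.625, -0, 0.231] pointing down, gripper open.
Joint ranges: [-2.98, 2.98], [-0.91, 2.08], [0.09, 2.57], [-1.24, 4.39], [0.2, 2.65], [-2.68, 2.68]. Speed limits (rad/s): [2.57, 2.57, 3.01, 3.14, 3.14, 3.14].

## Interface

Orientations are given as [roll, pitch, yaw] about the fixed x, y, z axes, in that order (R = Rz(yaw) Ry(pitch) Rx(roll)).
In Python, from plant import movep, move_l, set_joints, gripper_to, hold, inverse_kinematics, observe, get_image, get_calibration, Unreachable, job_done gives the robot as it stands. Calls block until the motion is done:
- movep(position, orientation): joint-space move of the TCP to a pose.
- move_l(position, feed=0.15, rotation=None, max_force=None): straight line of the TCP; rotation=None keeps the orientation; feed is the mean speed in m/s. With max_force (N) it stops when the force on the tool has changed by that much, and returns True; else False.
- set_joints(angles): joint-space move.
- gripper_to(opening, f_grip=None): finger opening in m; f_grip is the grip in N (None keeps the last); returns when the fingers have stopped.
- hold(seconds).
- inverse_kinematics(position, orientation): joint angles nearest the present ones, or None.
- observe(): the state.
- get_image(name): name is "scene" or "side" or "wrist"; returns (picture, depth): 420x560x3 uint8, red, green, blue; 420x560 float32, m along the optical axis (not along the pixel's ray), 0 where there is no reading.
- get_calibration(name): a dict with "intrinsics" (3x3 intrinsics, pixels), "world_from_camera" (4x4, takes a point from camera to world coordinates). Camera axes: x right, y down, z forward; pixel columns grow to the right and rows downward; lengths in m; the calibration is good to about 2 mm. A picture is of the moment at which its call begins: read the wrist's pose just before it. get_calibration takes no time and is no camera call; for the wrist camera it gives the pose at the moment of the call.
A pose or a line that the arm cannot do raises Unreachable and nothing moves.
- job_done(): hands the job in, once; it reports no verdict.
The state is a dict: "time_s": time; "q": joint angles; "joint_velocities": joint speeds; "joint_torque": joint torques, N m; "eef_pos": TCP position; "tcp_rot": TCP orientation; "ft_force": force on the tool from outside, world axes, zero at the start; "torque": the same for the moment, N m; "opening": finger opening in m.
Only numpy, scipy, OpenCV 4.12 (cv2) and the standard library are available. Lean on these libraries where they do the work, as an engineer would, in place of code of your own. Each camera call takes 0.05 s, during which the arm holds its last target. There are 200 camera calls.

## Working session

There is one attempt and no reset: what is moved stays moved. The work goes in short steps, each a Python script; the robot and the scene stay as the last script left them, time stands still between calls to the robot, and variables do not carry over. Pictures are saved under pics/ and viewed, about 8 in all and at most 12, crops included, and the job is handed in when it is done.

```bash
ls; mkdir -p pics
python3 - <<'E'
from plant import *
import cv2,numpy as np
for n in("scene","side"):
    p,d=get_image(n); cv2.imwrite(f"pics/{n}0.png",p[:,:,::-1]); np.savez(f"pics/{n}0.npz",p=p,d=d,**get_calibration(n))
    c=get_calibration(n);print(n,c["intrinsics"].tolist(),np.round(c["world_from_camera"],3).tolist(),(d>0).mean())
a=[cv2.imread(f"pics/{n}0.png") for n in("scene","side")]
print(observe())
E
```

```text
pics
scene [[447.33891517049807, 0.0, 272.7493255352263], [0.0, 447.33891517049807, 210.280991018884], [0.0, 0.0, 1.0]] [[0.414, 0.684, -0.6, 1.287], [0.91, -0.311, 0.273, -0.288], [0.0, -0.659, -0.752, 0.958], [0.0, 0.0, 0.0, 1.0]] 0.9961181972789116
side [[539.292111789769, 0.0, 273.47234492595555], [0.0, 539.292111789769, 203.25405972037248], [0.0, 0.0, 1.0]] [[0.957, -0.221, 0.189, 0.357], [-0.29, -0.681, 0.672, -0.922], [-0.02, -0.698, -0.716, 1.137], [0.0, 0.0, 0.0, 1.0]] 0.9960459183673469
{'time_s': 0.1, 'q': array([-1.26087881e-01,  2.21156862e-01,  1.52751199e+00, -4.88076699e-06,
        1.39471460e+00, -1.26127321e-01]), 'joint_velocities': array([ 0.00040716, -0.00088866, -0.00245869,  0.00175484, -0.00241515,
       -0.00118745]), 'joint_torque': array([ 6.93603797e-04, -4.98243856e+01, -3.90546799e+01, -2.32586735e-04,
        5.66593517e-03, -2.12633734e-05]), 'eef_pos': array([6.24443437e-01, 7.26795200e-05, 2.30294608e-01]), 'tcp_rot': array([-1.69424119,  1.56900552,  3.01818809]), 'ft_force': array([ 0.18204663,  0.41843361, -0.45401668]), 'torque': array([-0.03799652, -0.05377073,  0.0210954 ]), 'opening': 0.08527265701072338}
```

View pics/scene0.png

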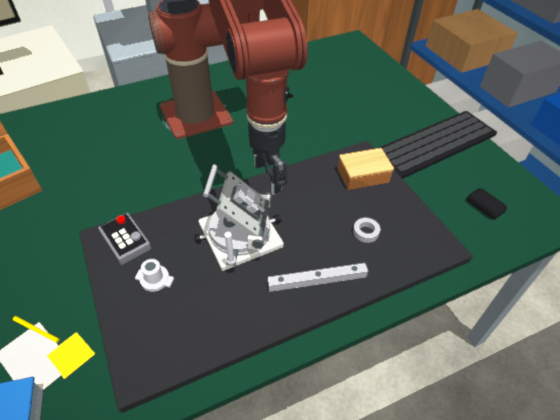

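View pics/side0.png

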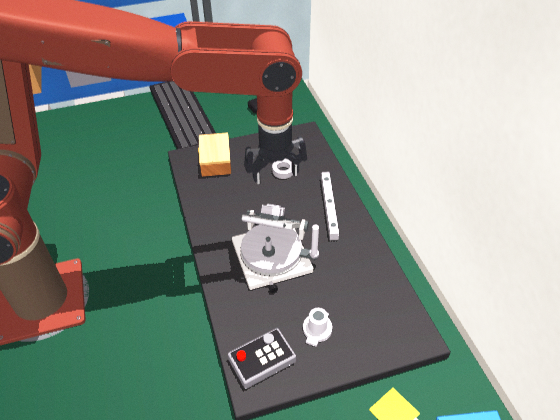

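Run:
```python
import cv2,numpy as np
a=cv2.imread("pics/scene0.png")[150:290,180:380]; b=cv2.imread("pics/side0.png")[160:300,215:350]
a=cv2.resize(a,None,fx=4,fy=4,interpolation=2)[:, :]; b=cv2.resize(b,None,fx=4,fy=4,interpolation=2)
cv2.imwrite("pics/a.png",a); cv2.imwrite("pics/b.png",b)
```

```text
(no output)
```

View pics/a.png

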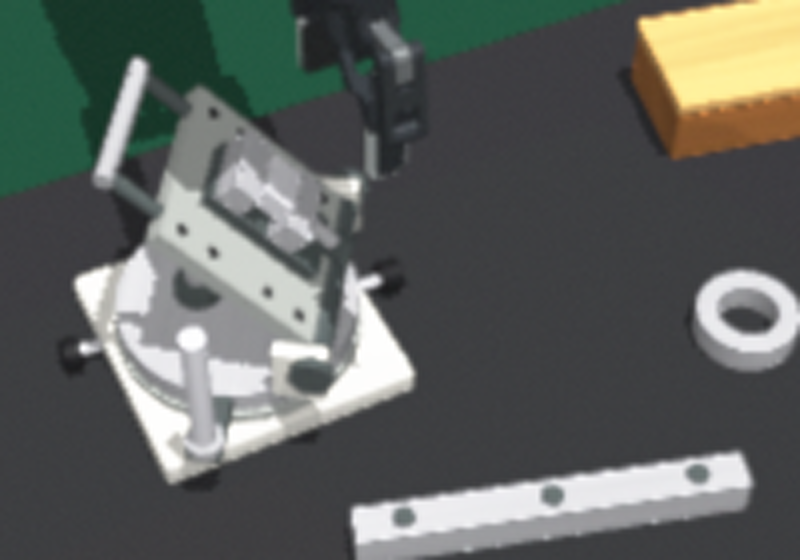

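View pics/b.png

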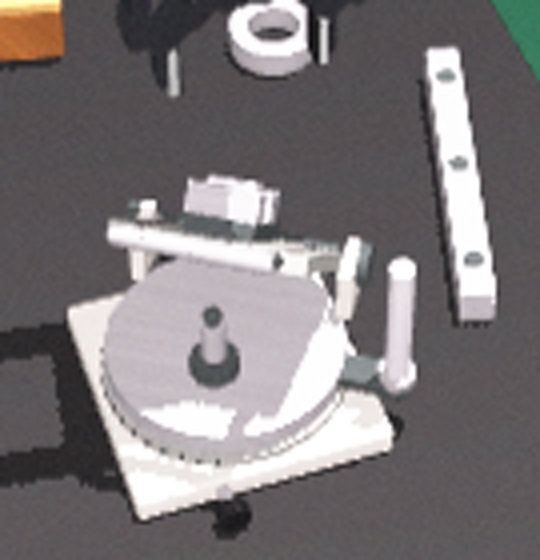

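```bash
cat > h.py <<'E'
import numpy as np,cv2
class V:
    def __init__(s,n,tag="0"):
        f=np.load(f"pics/{n}{tag}.npz"); s.p,s.d,s.K,s.T=f["p"],f["d"],f["intrinsics"],f["world_from_camera"]
    def ray(s,u,v): return s.T[:3,3], s.T[:3,:3]@np.linalg.inv(s.K)@[u,v,1]
    def onz(s,u,v,z): o,r=s.ray(u,v); return o+r*(z-o[2])/r[2]
    def dep(s,u,v): o,r=s.ray(u,v); return o+r*s.d[int(round(v)),int(round(u))]
def tri(*rs):
    A=0;b=0
    for o,r in rs:
        r=r/np.linalg.norm(r);P=np.eye(3)-np.outer(r,r);A=A+P;b=b+P@o
    x=np.linalg.solve(A,b);return x,[np.linalg.norm(np.cross(x-o,r/np.linalg.norm(r))) for o,r in rs]
def axis(V1,ends,z,lo=None):
    pass
E
python3 - <<'E'
from h import *
np.set_printoptions(precision=4,suppress=True)
S,D=V("scene"),V("side")
c=lambda x,y:(180+x/4-.4,150+y/4-.4); e=lambda x,y:(215+x/4-.4,160+y/4-.4)
ht=(c(191,338),e(402,265))
print("handle",S.onz(*ht[0],.176),D.onz(*ht[1],.176),tri(S.ray(*ht[0]),D.ray(*ht[1])))
fs=[S.onz(*c(*p),.058) for p in((404,517),(552,496),(697,474))]
fd=[D.onz(*e(*p),.058) for p in((473,260),(458,163),(445,76))]
for f in(fs,fd): print(*f,"ang",np.arctan2(*(f[2]-f[0])[[1,0]]))
for a,b in(((140,65),(112,233)),((103,182),(278,262))):
    print("bar",tri(S.ray(*c(*a)),D.ray(*e(*b))),S.dep(*c(*a)),D.dep(*e(*b)))
print("pinfoot",D.onz(*e(213,370),.078), "pintop/dep",D.dep(*e(212,316)))
# depth-based: fence top
for n,W,(u0,u1,v0,v1) in(("scene",S,(260,380,255,300)),("side",D,(310,350,165,245))):
    u,v=np.meshgrid(range(u0,u1),range(v0,v1));X=np.array([W.dep(a,b) for a,b in zip(u.ravel(),v.ravel())])
    m=(abs(X[:,2]-.058)<.005);P=X[m][:,:2].astype(np.float32)
    print(n,m.sum(),cv2.minAreaRect(P))
    g=W.p[v.ravel(),u.ravel()].min(1)>0
# stand top z=.06 / disc in side via depth
u,v=np.meshgrid(range(225,330),range(200,300));X=np.array([D.dep(a,b) for a,b in zip(u.ravel(),v.ravel())])
P=X[abs(X[:,2]-.078)<.004];print("disc",len(P),cv2.minEnclosingCircle(P[:,:2].astype(np.float32)))
P=X[abs(X[:,2]-.060)<.004];print("stand",len(P),cv2.minAreaRect(P[:,:2].astype(np.float32)))
E
```

```text
handle [ 0.6858 -0.1253  0.176 ] [ 0.6829 -0.1231  0.176 ] (array([ 0.6837, -0.1238,  0.1748]), [np.float64(0.0014543548229158933), np.float64(0.001454354822915915)])
[ 0.7727 -0.0337  0.058 ] [0.7959 0.0526 0.058 ] [0.8181 0.1393 0.058 ] ang 1.3141194089878925
[ 0.7697 -0.0353  0.058 ] [0.7928 0.0531 0.058 ] [0.8157 0.1392 0.058 ] ang 1.3128596977952245
bar (array([ 0.5162, -0.0897,  0.2248]), [np.float64(0.00041155690686806257), np.float64(0.00041155690686821815)]) [ 0.5226 -0.0916  0.2304] [ 0.515  -0.095   0.2311]
bar (array([ 0.5999, -0.1414,  0.2263]), [np.float64(9.001476172610302e-05), np.float64(9.001476172610704e-05)]) [ 0.6017 -0.1418  0.2281] [ 0.6051 -0.1246  0.2068]
pinfoot [ 0.5728 -0.0886  0.078 ] pintop/dep [ 0.5736 -0.0887  0.1302]
scene 913 ((0.7968088984489441, 0.05210786312818527), (0.23932915925979614, 0.02732101082801819), 75.53369903564453)
side 512 ((0.7924920320510864, 0.05071379989385605), (0.24274325370788574, 0.024930087849497795), 75.40858459472656)
disc 1894 ((0.6098662614822388, -0.07441152632236481), 0.10126850008964539)
stand 212 ((0.6692283153533936, -0.06602086126804352), (0.31461262702941895, 0.14081808924674988), 22.410167694091797)
```

```bash
cat >> h.py <<'E'
from scipy.spatial.transform import Rotation as Ro
import warnings; warnings.filterwarnings("ignore")
AX=np.array([.5884,-.0656]); FA=1.3145
def rpy(xd,yd):
    xd,yd=np.array(xd,float),np.array(yd,float); yd-=xd*(xd@yd)/(xd@xd)
    R=np.c_[xd,yd,np.cross(xd,yd)]; R/=np.linalg.norm(R,axis=0)
    return Ro.from_matrix(R).as_euler("xyz")
def hand(psi,z,r=.112,flip=1):   # pose gripping the handle with table heading psi, jaws tangential
    p=AX+r*np.array([np.sin(psi),-np.cos(psi)])
    return np.r_[p,z], rpy([0,0,-1],[flip*np.cos(psi),flip*np.sin(psi),0])
E
python3 - <<'E'
from h import *
from plant import *
np.set_printoptions(precision=3,suppress=True)
D=V("side");e=lambda x,y:(215+x/4-.4,160+y/4-.4)
P=[D.onz(*e(*p),.06)[:2] for p in((68,312),(140,515),(392,435))]
print(P,[np.degrees(np.arctan2(*(b-a)[::-1])) for a,b in zip(P,P[1:])],[np.linalg.norm(b-a) for a,b in zip(P,P[1:])],"centre",(P[0]+P[2])/2)
for f in(1,-1):
  for psi in(1.02,.4,-.256):
    for z in (.3,.131): print(f,psi,z,inverse_kinematics(*hand(psi,z,flip=f)))
E
```

```text
[array([0.499, 0.002]), array([ 0.503, -0.169]), array([ 0.668, -0.158])] [np.float64(-88.95783361239724), np.float64(3.6622157693890296)] [np.float64(0.17050754910385213), np.float64(0.1656984438628948)] centre [ 0.584 -0.078]
1 1.02 0.3 [-0.293  0.357  1.232  0.     1.552 -1.313]
1 1.02 0.131 [-0.293  0.463  1.413  0.     1.266 -1.313]
1 0.4 0.3 [-0.381  0.256  1.356  0.     1.529 -0.781]
1 0.4 0.131 [-0.381  0.372  1.534  0.     1.235 -0.781]
1 -0.256 0.3 [-0.436  0.092  1.542  0.     1.507 -0.18 ]
1 -0.256 0.131 [-0.436  0.22   1.722  0.     1.199 -0.18 ]
-1 1.02 0.3 [-0.293  0.357  1.232  0.     1.552  1.829]
-1 1.02 0.131 [-0.293  0.463  1.413  0.     1.266  1.829]
-1 0.4 0.3 [-0.381  0.256  1.356  0.     1.529  2.36 ]
-1 0.4 0.131 [-0.381  0.372  1.534  0.     1.235  2.36 ]
-1 -0.256 0.3 None
-1 -0.256 0.131 None
```

Run:
```python
from h import *
from plant import *
np.set_printoptions(precision=4,suppress=True)
o=observe(); move_l([o["eef_pos"][0],0,.33],feed=.2)
movep(*hand(1.022,.30)); 
print("down",move_l(hand(1.022,.131)[0],feed=.15,max_force=10))
gripper_to(0.0,f_grip=40); o=observe(); print(o["time_s"],o["opening"],o["eef_pos"],o["ft_force"])
for psi in np.linspace(1.022,-.257,16)[1:]:
    p,r=hand(psi,.131); hit=move_l(p,feed=.06,rotation=r,max_force=25)
    o=observe(); print(round(psi,3),hit,o["eef_pos"],o["ft_force"],o["opening"])
    if hit: break
print(o["time_s"])
p,d=get_image("wrist"); np.savez("pics/wrist1.npz",p=p,d=d,**get_calibration("wrist"))
for n in("scene","side"):
    p,d=get_image(n); cv2.imwrite(f"pics/{n}1.png",p[:,:,::-1]); np.savez(f"pics/{n}1.npz",p=p,d=d,**get_calibration(n))
a=cv2.resize(cv2.imread("pics/scene1.png")[150:290,180:380],None,fx=4,fy=4,interpolation=2);cv2.imwrite("pics/a1.png",a)
```

```text
down False
3.75 0.015269311509759489 [ 0.684  -0.1241  0.1312] [-0.6257 -0.4297  1.5924]
0.937 False [ 0.6784 -0.1322  0.1312] [-1.9836 -0.3712  3.1655] 0.014919562927591938
0.851 False [ 0.6724 -0.1395  0.1312] [-3.7463  0.3497  3.6104] 0.014939246789705433
0.766 False [ 0.6659 -0.1462  0.1312] [-3.2168 -0.1375  4.638 ] 0.014895005022297654
0.681 False [ 0.6587 -0.1525  0.1312] [-4.9361  2.3432  5.8947] 0.014999234593910863
0.596 False [ 0.6511 -0.1581  0.1312] [-4.1029  1.914   5.8099] 0.0148499067447866
0.51 False [ 0.643  -0.1631  0.1312] [-3.657   3.7459  4.6002] 0.015062125898519057
0.425 False [ 0.6344 -0.1673  0.1312] [-3.2428  3.17    5.7911] 0.015129445786154067
0.34 False [ 0.6256 -0.1708  0.1312] [-3.3661  3.4536  6.8686] 0.015014019347842151
0.255 False [ 0.6165 -0.1735  0.1312] [-3.6388  4.9158  5.6576] 0.015088549447364598
0.169 False [ 0.6072 -0.1755  0.1312] [-3.5682  5.0292  5.4759] 0.015059685040457254
0.084 False [ 0.5978 -0.1767  0.1312] [-2.6956  4.9877  6.1366] 0.014832573698845702
-0.001 False [ 0.5883 -0.1771  0.1311] [-2.9782  4.8029  4.9011] 0.015262102377474919
-0.086 False [ 0.5788 -0.1766  0.1312] [-2.0939  5.745   5.2324] 0.015106369296636555
-0.172 False [ 0.5694 -0.1754  0.1311] [-2.0439  6.0304  5.6833] 0.015341008680961433
-0.257 False [ 0.5601 -0.1734  0.1311] [-2.5406  5.8247  5.7389] 0.015026018253761347
8.375
```

View pics/a1.png

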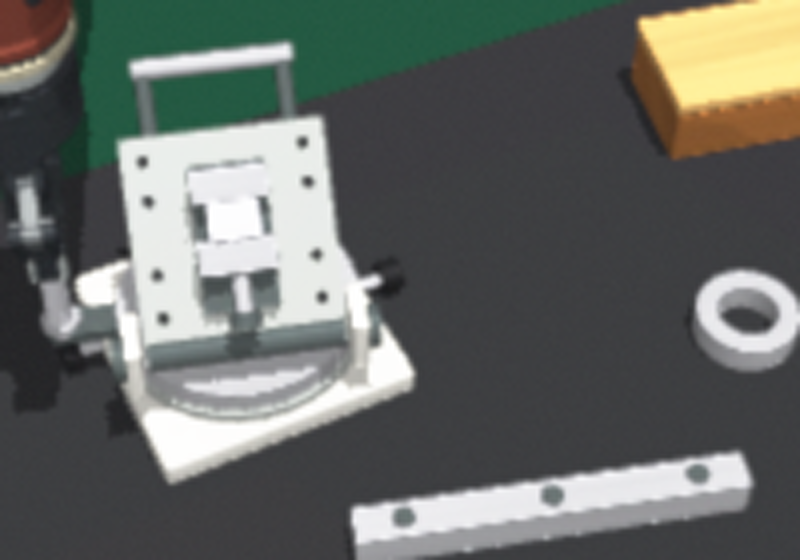

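Run:
```python
from h import *
from plant import *
np.set_printoptions(precision=4,suppress=True)
gripper_to(.06); p,r=hand(-.257,.30); move_l(p,feed=.2)
movep([.56,-.05,.46],rpy([0,0,-1],[0,1,0]))
c=get_calibration("wrist");p,d=get_image("wrist"); np.savez("pics/wrist2.npz",p=p,d=d,**c);cv2.imwrite("pics/wrist2.png",p[:,:,::-1])
print(observe()["time_s"],c)
for n in("scene","side"):
    p,d=get_image(n); cv2.imwrite(f"pics/{n}2.png",p[:,:,::-1]); np.savez(f"pics/{n}2.npz",p=p,d=d,**get_calibration(n))
```

```text
11.5083 {'intrinsics': array([[330.8073,   0.    , 277.2743],
       [  0.    , 330.8073, 210.8666],
       [  0.    ,   0.    ,   1.    ]]), 'world_from_camera': array([[ 0.0017,  0.9535,  0.3013,  0.4824],
       [ 1.    , -0.0016, -0.0003, -0.05  ],
       [ 0.0002,  0.3013, -0.9535,  0.601 ],
       [ 0.    ,  0.    ,  0.    ,  1.    ]])}
```

View pics/wrist2.png

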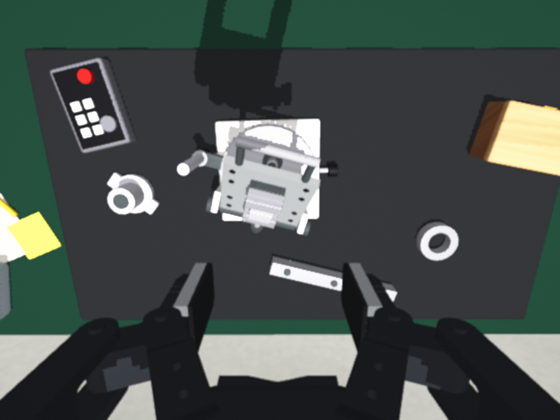

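```bash
cat >> h.py <<'E'
def ang(W,m,z):   # direction (mod pi) and mid of masked pixels cast on plane z
    v,u=np.nonzero(m); P=np.array([W.onz(a,b,z)[:2] for a,b in zip(u,v)],np.float32)
    (c,s,a)=cv2.minAreaRect(P); d=cv2.fitLine(P,cv2.DIST_HUBER,0,.01,.01).ravel()
    return len(P),np.degrees(np.arctan2(d[1],d[0]))%180,np.round(c,4),np.round(s,4)
def cloud(W):
    h,w=W.d.shape;u,v=np.meshgrid(range(w),range(h));k=np.stack([u,v,np.ones_like(u)],-1)@np.linalg.inv(W.K).T*W.d[...,None]
    return k@W.T[:3,:3].T+W.T[:3,3]
def big(m):
    n,l,s,_=cv2.connectedComponentsWithStats(m.astype(np.uint8)); return l==1+np.argmax(s[1:,4])
def measure(tag,zb,names=("wrist","scene","side"),barxy=(.46,-.035)):
    for n in names:
        W=V(n,tag);X=cloud(W);near=lambda c,r:np.hypot(X[...,0]-c[0],X[...,1]-c[1])<r
        br=W.p.min(-1)>90
        f=big((abs(X[...,2]-.058)<.006)&near((.795,.052),.14)&br)
        b=big((abs(X[...,2]-zb-.003)<.009)&near(barxy,.065)&br)
        print(n,"fence",ang(W,f,.058),"bar",ang(W,b,zb+.004), "z",np.median(X[...,2][b]).round(4))
E
python3 - <<'E'
from h import *
measure("2",.226,barxy=(.532,-.05))
W=V("wrist","2");print("handle",W.onz(181,170,.176))
E
```

```text
wrist fence (930, np.float32(74.89941), array([0.7782, 0.0047]), array([0.1372, 0.0265])) bar (935, np.float32(74.97732), array([ 0.5312, -0.0495]), array([0.0958, 0.0164])) z 0.2302
scene fence (937, np.float32(75.34851), array([0.7988, 0.051 ]), array([0.2395, 0.0288])) bar (207, np.float32(75.28094), array([ 0.5411, -0.0535]), array([0.0953, 0.0247])) z 0.2283
side fence (531, np.float32(75.25146), array([0.7912, 0.0476]), array([0.2392, 0.025 ])) bar (167, np.float32(75.86058), array([ 0.5333, -0.0568]), array([0.1016, 0.0191])) z 0.2295
handle [ 0.56094669 -0.17485176  0.176     ]
```

```bash
cat > press.py <<'E'
from h import *
from plant import *
psi=FA-np.pi/2; xd=np.array([np.cos(psi),np.sin(psi)]); H=AX+.06*xd
r=rpy([0,0,-1],[np.cos(FA),np.sin(FA),0])
def P(t,dz=0): return np.r_[H-.17*np.cos(t)*xd,.105+.17*np.sin(t)+.006+dz]
E
python3 - <<'E'
from press import *
gripper_to(0.0,f_grip=60); movep(P(.795,.06),r); hold(.3)
o=observe();f0=o["ft_force"];print(o["time_s"],f0)
print(move_l(P(.795,.02),feed=.1,max_force=5),move_l(P(.795,-.006),feed=.02,max_force=2.5))
o=observe();z=o["eef_pos"][2];t=np.arcsin((z-.111)/.17);print("touch",z,t,o["ft_force"]-f0)
n=0
while t>.15:
    t-=.006; hit=move_l(P(t),feed=.03,max_force=18); o=observe(); f=o["ft_force"]-f0; n+=1
    print(round(t,3),hit,f.round(1),(o["eef_pos"]-P(t))[2].round(4)) if n%4==0 or f[2]>8 or hit else 0
    if f[2]>27 or hit or np.hypot(f[0],f[1])>15: break
print(observe()["time_s"],o["eef_pos"])
E
```

```text
13.225 [ 0.05525421  0.43819917 -0.05888605]
False True
touch 0.23169986002121729 0.7894970400730115 [-0.61682528 -0.34564098  4.58420846]
0.765 False [ 1.3 -0.3  4.6] -0.0001
0.741 False [-0.1 -0.2  4.9] 0.0
0.717 False [ 0.2 -0.6  4.9] 0.0
0.693 False [-1.7  0.3  6.2] -0.0
0.669 False [-1.3  0.1  6.7] -0.0001
0.645 False [-1.8  0.3  6.3] -0.0001
0.621 False [-2.4 -1.   6. ] -0.0002
0.597 False [-3.8 -0.2  6.3] -0.0003
0.573 False [-4.2 -0.   6.7] -0.0003
0.549 False [-4.3  0.4  6.8] -0.0004
0.525 False [-4.   0.   6.6] -0.0005
0.501 False [-4.7  0.5  6.1] -0.0007
0.477 False [-5.3  0.4  6.4] -0.0007
0.453 False [-3.1  0.1  5.1] -0.0007
0.429 False [-3.   0.3  4.3] -0.0008
0.405 False [-3.4  0.5  6.6] 0.0002
0.399 False [-5.   1.7  8.5] 0.0005
0.393 False [-4.8  1.  10.2] 0.0008
0.387 False [-6.1  0.9 11.3] 0.001
0.381 False [-5.5  0.9 11. ] 0.001
0.375 False [-5.8  0.7 11.7] 0.0011
0.369 False [-6.   0.8 12.7] 0.0013
0.363 False [-6.3  1.4 12.1] 0.0012
0.357 False [-6.9  1.  12.1] 0.0013
0.351 False [-6.1  1.7 13. ] 0.0014
0.345 False [-7.3  1.3 15.5] 0.0018
0.339 False [-8.7  1.3 19.4] 0.0025
0.333 False [-9.9  1.8 23.2] 0.0031
0.327 False [-12.    1.1  26.8] 0.0038
0.321 False [-13.4   1.3  29.5] 0.0045
34.225 [ 0.49174386 -0.0401876   0.16922041]
```

Run:
```python
from press import *
o=observe(); p=o["eef_pos"]; move_l(p+[0,0,.006],feed=.03); move_l([p[0],p[1],.30],feed=.2)
movep([.56,-.05,.46],rpy([0,0,-1],[0,1,0])); hold(.3)
for n in("wrist","scene","side"):
    c=get_calibration(n);p,d=get_image(n); cv2.imwrite(f"pics/{n}3.png",p[:,:,::-1]); np.savez(f"pics/{n}3.npz",p=p,d=d,**c)
print(observe()["time_s"],observe()["ft_force"])
measure("3",.163,barxy=(.486,-.039))
```

```text
36.6833 [-0.00630575  1.33808288 -1.07536761]
wrist fence (1114, np.float32(74.69069), array([0.7994, 0.0836]), array([0.178 , 0.0266])) bar (829, np.float32(71.4631), array([ 0.5047, -0.0426]), array([0.0962, 0.0384])) z 0.1687
scene fence (944, np.float32(75.18924), array([0.7984, 0.0511]), array([0.2395, 0.0279])) bar (181, np.float32(71.00778), array([ 0.5094, -0.0457]), array([0.0924, 0.0469])) z 0.1671
side fence (534, np.float32(75.17137), array([0.7913, 0.0479]), array([0.2449, 0.0251])) bar (194, np.float32(71.07776), array([ 0.5034, -0.0472]), array([0.1018, 0.038 ])) z 0.1675
```

View pics/wrist3.png

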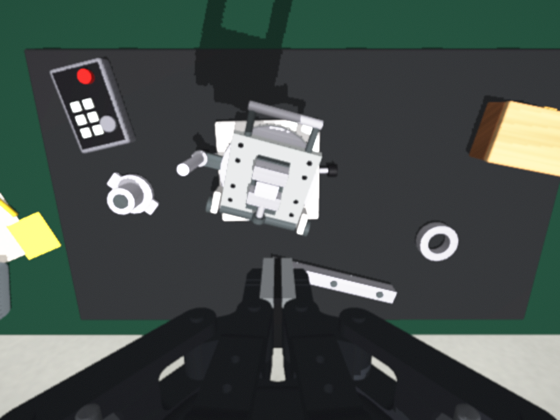

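Run:
```python
from press import *
for tag,zb in(("2",.226),("3",.163)):
  for n in("wrist","scene","side"):
    W=V(n,tag);X=cloud(W);br=W.p.min(-1)>60
    t=np.arcsin((zb-.105)/.17);c=P(t)[:2];q=X[...,:2]-c
    m=(abs(X[...,2]-zb-.002)<.012)&(abs(q@xd)<.013)&(np.hypot(*np.moveaxis(q,-1,0))<.06)&br
    B=X[m]; top=B[B[:,2]>np.percentile(B[:,2],60)]
    v=q[m]; print(tag,n,ang(W,big(m),zb+.004),"ztop",np.percentile(B[:,2],90).round(4))
```

```text
2 wrist (1004, np.float32(75.37392), array([ 0.5333, -0.05  ]), array([0.0958, 0.0184])) ztop 0.2317
2 scene (230, np.float32(75.31478), array([ 0.543 , -0.0542]), array([0.0956, 0.0289])) ztop 0.2313
2 side (186, np.float32(75.99829), array([ 0.5329, -0.0585]), array([0.1051, 0.0191])) ztop 0.2322
3 wrist (789, np.float32(73.97831), array([ 0.4954, -0.04  ]), array([0.0961, 0.0188])) ztop 0.1702
3 scene (182, np.float32(75.01837), array([ 0.4987, -0.0432]), array([0.0949, 0.021 ])) ztop 0.1699
3 side (171, np.float32(75.460266), array([ 0.4943, -0.0444]), array([0.1021, 0.0187])) ztop 0.1704
```

Run:
```python
from press import *
t=np.arcsin((.1635-.105)/.17)
movep(P(t,.05),r); hold(.3); f0=observe()["ft_force"]
move_l(P(t,.006),feed=.1,max_force=5)
z=.004
while z>-.006:
    z-=.0005; move_l(P(t,z),feed=.02,max_force=15); o=observe(); f=(o["ft_force"]-f0)[2]
    if f>1: print(o["eef_pos"][2].round(4),f.round(1))
    if f>30: break
p=o["eef_pos"]; move_l(p+[0,0,.006],feed=.03); move_l([p[0],p[1],.30],feed=.2)
movep([.56,-.05,.46],rpy([0,0,-1],[0,1,0])); hold(.3)
for n in("wrist","scene","side"):
    c=get_calibration(n);p,d=get_image(n); np.savez(f"pics/{n}4.npz",p=p,d=d,**c)
    W=V(n,"4");X=cloud(W);q=X[...,:2]-P(t)[:2]
    m=(abs(X[...,2]-.165)<.012)&(abs(q@xd)<.011)&(np.hypot(*np.moveaxis(q,-1,0))<.06)&(W.p.min(-1)>90)
    print(n,ang(W,big(m),.167),np.percentile(X[m][:,2],90))
print(observe()["time_s"])
```

```text
0.1707 1.4
0.1706 5.0
0.1706 7.3
0.1705 10.6
0.1704 12.2
0.1702 15.3
0.17 16.8
0.1699 18.4
0.1697 21.5
0.1695 23.6
0.1693 28.0
0.1692 29.6
0.169 30.6
wrist (750, np.float32(74.35617), array([ 0.4943, -0.0398]), array([0.0961, 0.017 ])) 0.17013054445483902
scene (160, np.float32(74.87763), array([ 0.4973, -0.0417]), array([0.0931, 0.0165])) 0.16948827234925745
side (162, np.float32(74.9158), array([ 0.4931, -0.044 ]), array([0.102 , 0.0164])) 0.17123879766258368
45.5417
```

```bash
python3 -c "
from plant import *
print(observe()['ft_force']); job_done()"
```

```text
[-0.2017269  -0.11810467  0.26527513]
the job is handed in; nothing more can be done
```

I turned the swivel table by its handle, about 1.28 rad clockwise, until the grip bar was parallel to the fence. I then pressed the bar down with shut fingers until the plate was home on the stop pin. The job was handed in at about 45.5 s with the arm clear and no force on the tool.

- **Angle:** After the final press, all three cameras put the bar within about 0.3° of the fence (wrist 74.4° against 74.7°, scene 74.9° against 75.2°, side 74.9° against 75.2°). An earlier wrist reading was 0.7° off, which I put down to stray pixels such as the bar's rods. Before that, the first wider-window fit read about 4° off because it had clearly taken in a rod.
- **Plate home:** Force was about 5–7 N in free travel. It stepped up to about 11 N at first touch, near 0.40 rad, and climbed slowly to 13 N. After about 8 mm of bar travel it rose sharply, and I stopped at about 30 N, well under the 48 N limit.
- **Home check:** A second press met a stiff stop immediately, and 30 N came at the same height to within 0.3 mm, so the plate had not sprung back noticeably. The second press peaked at 31 N.
- **Bystanders:** In the wrist view after the first press they looked unmoved. I judged this by eye and did not measure it. I did not view a picture after the second press.

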